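# Set up the folding recipe-card stand and hold it upright

### The arm

A 7-joint arm with a two-finger parallel gripper is mounted at the origin on a cart in front of the work surface, level with it; the furniture and walls round the work are solid. World frame = base frame: x ahead of the robot, y to its left, z up, the work surface at z = 0. Lengths are in mm, angles in rad, forces in N, time in s.
With the tool pointing down it reaches from about 400 to 850 mm from the base axis. Payload 6.9 kg.
Tool frame: the origin (TCP) lies at the very end of the fingers, on their centre line; the grasp point (between the pads) lies grip_depth behind it (grip_depth is the distance from the TCP to the grasp point, in mm); z points along the fingers, y is the line along which they close (so a half turn about z gives the same grasp; the last joint's range is limited). The gripper opens to 85 mm and grips with 20 to 120 N. Pads are 22 mm wide; open, the fingers measure 114 mm over their backs; the gripper's body (76 mm by 85 mm) begins 54 mm behind the grasp point. The pads swing forward as they close: fully open they stand 13 mm farther back than shut.
Start: joints at [-1.145, 0.507, -0.238, 1.5, 0.126, 1.149, -0.155], TCP at [197.097, 593.097, 231.275] pointing down, gripper open.
Joint ranges: [-3.08, 3.08], [-0.24, 2.05], [-1.43, 1.35], [0, 2.5], [-1.52, 4.66], [0.17, 1.96], [-2.89, 2.89]. Speed limits (rad/s): [2.39, 2.39, 3.14, 3.14, 3.14, 3.14, 3.14].

### API

Orientations are given as [roll, pitch, yaw] about the fixed x, y, z axes, in that order (R = Rz(yaw) Ry(pitch) Rx(roll)).
In Python, from cell import * gives the robot as it stands.
- The arm moves only by the tool servo_tool, never from a script. Its argument "series" is a list that holds one entry, the list of rows, each a list of 7 numbers: the turn, a rotation vector about the tool's x, y, z in degrees, then the shift along the tool's x, y, z in m, then the finger opening in m, from 0 to 0.0854. A call has 1 to 20 rows; each row shifts and turns the commanded pose from where the row before left it, along the tool's axes as they then stand; what a row does not reach is not made up. A row lasts 1/12 s, in which the tool goes at most 41.7 mm and 7.16 degrees, less where a joint would pass 70% of its speed; a pose out of reach is approached as far as the arm can. A call is refused whole if a number of a shift passes 0.0417 or a number of a turn 7.16, either way. A call with a gripper value outside its range is refused whole. The fingers move at their own pace and stop on an object; the grip force is fixed at half the most. Time passes only in rows, so rows that do not move let the fingers close. It gives the time, the measured TCP pose, the force, the opening and the grip force at its end, in the units of the state.
- get_state(): the state, without advancing time (a new reading comes with each control period).
- capture(name): name is "scene" or "side" or "wrist"; returns a dict with "pixels" (420x560x3 uint8, blue, green, red), "K" (3x3 intrinsics, pixels), "xyz" and "rotation" of the camera in the world. Camera axes: x right, y up, looking along -z (the intrinsics and any distortion apply to the point x, -y, -z); pixel columns grow to the right and rows downward; lengths in mm; the calibration is good to about 2 mm. A picture is of the moment at which its call begins. There is no depth.
- sign_off(): hands the job in; it is judged then, once.
The state is a dict: "time_s": time; "qpos": joint angles; "dq": joint speeds; "joint_efforts": joint torques, N m; "position": TCP position; "eef_rot": TCP orientation; "wrist_force": force on the tool from outside, world axes, zero at the start; "ft_torque": the same for the moment, N m; "width": finger opening in mm; "grip_force": force on a finger pad.
Only numpy, scipy, OpenCV 4.12 (cv2) and the standard library are available. Lean on these libraries where they do the work, as an engineer would, in place of code of your own. Each camera call takes 0.05 s, during which the arm holds its last target. There are 200 camera calls.

### The job

Set up the folding recipe-card stand: while its frame still leans back, push the blue kickstand down past its centre so that it snaps fully down. Then grip the red rail at the top, bring the frame forward until it stands upright and finish while still gripping the rail and holding the frame upright and still, because a spring tips it back as soon as it is let go; do not disturb the jar, cup, can and tin round about.

Things in the scene. Friction and masses are not known exactly. Their poses are not given: they have to be found in the camera images.
- stand_base: Fixed wooden base plate, 145 x 120 x 12 mm. Origin on the work surface under the frame's hinge; z up, x = level direction in which the frame leans back (away from the robot, at various yaws), y = along the hinge. The plate reaches from -85 to +60 mm in x and +-60 mm in y. Hinge axis: 30 mm above the origin, along y.
- frame (a joint): Tilt of the frame about the hinge at its foot, rad: 0 = upright, positive = leaning back (to the base's +x). Starts at rest on a rear stop at 0.45. A spring (0.4 N m/rad towards 0.6; about 1 N at the rail when upright) and its weight (0.3 to 0.5 kg) tip it back. With the kickstand down, its foot lands on the base at about -0.03; with it up, the frame can tip forward to -0.3.
- grip_rail: Red round grip rail on top of the frame: a sleeve 12 mm thick, 62 mm long, lying along the hinge direction (its y) between the hoop's side bars; it turns freely on its axis. Origin at its middle, 235 mm from the hinge axis in the frame's mid plane. 34 mm of open space under it. Grip it from above at its middle, fingers closing across it.
- kickstand (a joint): Angle of the kickstand about its pivot, rad: 0 = folded up (starts here, pointing to the base's +y and 25 degrees upward along the frame), grows as its free end is pushed down; 1.92 = fully down (stop), pointing down along the frame. Over-centre spring: it pushes back (0.2 N m at 0, falling to zero) up to about 0.8, beyond that it snaps down by itself and stays.
- kickstand_pivot (a point): Kickstand's pivot: 132 mm from the hinge axis along the frame, 20 mm in front (-x) of the frame's mid plane, at y = 0; its axis is square to the frame's plane. The frame is an aluminium post 34 mm wide, 14 mm thick, 165 mm long from the hinge, with a steel hoop 80 mm wide above and a white panel 72 mm wide in it from 153 to 195 mm.
- kickstand_tip (a point): Middle of the rubber foot (ball, 18 mm) at the free end of the kickstand. The kickstand is a straight blue rod 11 mm thick from the pivot to here, 140 mm measured in the plane of the frame and 40 mm forward out of it (splayed 0.28 rad).
- spice_jar: Bystander: spice jar with a dark cap, 45 mm across, 105 mm high, origin under its centre. Leave alone.
- cream_cup: Bystander: small cream cup, 69 mm across, 67 mm high, origin under its centre. Leave alone.
- red_can: Bystander: slim empty red can, 54 mm across, 134 mm high, origin under its centre. Leave alone.
- tuna_tin: Bystander: flat tin, 86 mm across, 40 mm high, origin under its centre. Leave alone.

How it is judged (in metres and radians):
On the way, in this order (a step that is already met when the one before it is completed fails the run):
1. the kickstand is fully down (joint above 1.8 rad) while the frame still leans back (tilt above 0.3 rad) (value of joint kickstand above 1.8 rad and value of joint frame above 0.3 rad), for 0.2 s.
2. the frame is upright within 0.09 rad, gripped by its rail (finger force above 3 N) (value of joint frame between -0.09 and 0.09 rad and contact force between the fingers and grip_rail above 3 N), for 0.5 s.
At the end, for the whole second after the job is handed in: The kickstand is fully down (above 1.8 of 1.92 rad), the frame is upright within 0.09 rad (5 degrees) and still (below 0.1 rad/s), and the fingers grip the red rail with more than 3 N and keep holding it (all of step 2 and value of joint kickstand above 1.8 rad and velocity of joint frame between -0.1 and 0.1 rad/s); the arm keeps its last pose, push and grip.
It fails at once if the spice jar is pushed more than 25 mm or tipped (distance of spice_jar from where it was at the start of the episode above 0.025 m or angle between spice_jar's own z axis and vertical above 0.5 rad).
It fails at once if the cream cup is pushed more than 25 mm or tipped (distance of cream_cup from where it was at the start of the episode above 0.025 m or angle between cream_cup's own z axis and vertical above 0.5 rad).
It fails at once if the red can is pushed more than 25 mm or tipped (distance of red_can from where it was at the start of the episode above 0.025 m or angle between red_can's own z axis and vertical above 0.5 rad).
It fails at once if the tin is pushed more than 25 mm or tipped (distance of tuna_tin from where it was at the start of the episode above 0.025 m or angle between tuna_tin's own z axis and vertical above 0.5 rad).
It also fails if it takes over 48 s, if anything falls off the work surface, if the arm or the gripper's body presses on something with over 40 N, if the wrist force passes 120 N, or if a joint passes its speed limit or range.

## Working session

There is one attempt and no reset: what is moved stays moved. The work goes in short steps, Python scripts to look and compute and a tool call to move; the robot and the scene stay as the last step left them, time stands still between calls to the robot, and variables do not carry over. Pictures are saved under pics/ and viewed, at most 10 in all, crops included, and the job is handed in when it is done.

Besides the shell and the picture viewer there is one more tool, called by a JSON object that holds its "op" and its "data", one argument or row to a line. servo_tool: Moves the arm, as the interface text tells. Its arguments: {"type":"object","properties":{"series":{"type":"array"}},"required":["series"]}

```bash
ls; mkdir -p pics; python3 - <<'E'
from cell import *
import cv2,numpy as np,pickle
s=get_state();print({k:np.round(v,3) for k,v in s.items()})
d={}
for n in("scene","side"):
    d[n]=capture(n);print(n,d[n]["K"].round(1).tolist(),np.round(d[n]["xyz"],1),np.round(d[n]["rotation"],3).tolist(),[k for k in d[n]])
    cv2.imwrite(f"pics/{n}0.png",d[n]["pixels"])
pickle.dump(d,open("d0.pkl","wb"))
E
```

```text
pics
{'time_s': np.float64(0.0), 'qpos': array([-1.144,  0.508, -0.238,  1.501,  0.126,  1.149, -0.155]), 'dq': array([-0.001,  0.001, -0.   , -0.001, -0.   , -0.   ,  0.003]), 'joint_efforts': array([-1.0000e-03, -6.2059e+01, -2.1860e+00, -2.4965e+01,  1.3000e-02,
        1.2000e-02,  0.0000e+00]), 'position': array([197.013, 592.619, 230.438]), 'eef_rot': array([-3.14 ,  0.   ,  2.821]), 'wrist_force': array([-0.412,  0.587, -0.445]), 'ft_torque': array([ 0.015, -0.055,  0.05 ]), 'grip_force': np.float64(0.0), 'width': np.float64(85.45)}
scene [[546.0, 0.0, 284.9], [0.0, 546.0, 204.6], [0.0, 0.0, 1.0]] [-168.3 -693.5  876. ] [0.928, 0.021, -0.8] ['pixels', 'K', 'xyz', 'rotation']
side [[418.6, 0.0, 282.1], [0.0, 418.6, 201.4], [0.0, 0.0, 1.0]] [ 281.2 -765.4  572.9] [1.107, 0.011, -0.309] ['pixels', 'K', 'xyz', 'rotation']
```

View pics/scene0.png

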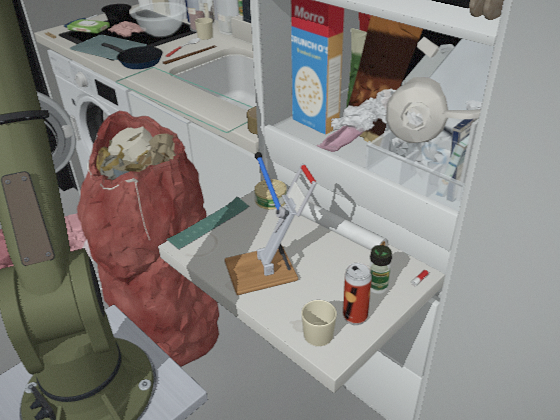

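View pics/side0.png

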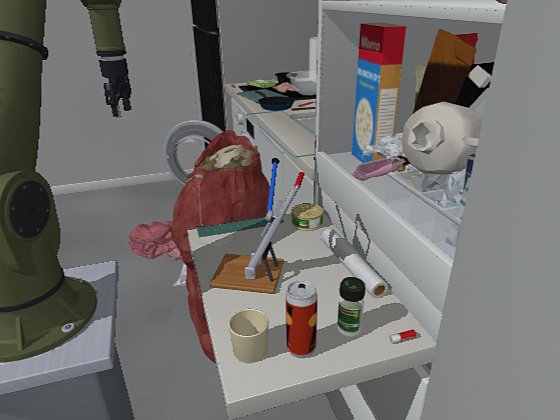

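```bash
python3 -c "
import cell;print([ (k,getattr(cell,k)) for k in dir(cell) if k[0]!='_'])"
```

```text
[('Unreachable', <class 'cell.Unreachable'>), ('capture', <function make.<locals>.drawn_camera at 0x7fdba6b7c0e0>), ('get_state', <function make.<locals>.<lambda> at 0x7fdba6b7c5e0>), ('grip_depth', 18.700000000000003), ('sign_off', <function connect.<locals>.done at 0x7fdba6aef7e0>)]
```

Scene view: red rail near (308,174), the kickstand's rubber tip (258,156), pivot (282,212), wood base around (262,270). Side view: rail (299,181), tip (275,161), base (247,272). The jar, cup and can stand in front to the right, and the tin is behind.

```bash
cat > h.py <<'E'
import numpy as np,cv2,pickle
from scipy.spatial.transform import Rotation as R
def ray(c,p):
    K=c["K"];r=R.from_euler("xyz",c["rotation"]).as_matrix()
    u=np.linalg.inv(K)@[p[0],p[1],1.]
    d=r@(u*[1,-1,-1]);return np.array(c["xyz"],float),d/np.linalg.norm(d)
def onz(c,p,z):
    o,d=ray(c,p);return o+d*(z-o[2])/d[2]
def tri(c1,p1,c2,p2):
    o1,d1=ray(c1,p1);o2,d2=ray(c2,p2)
    t=np.linalg.lstsq(np.stack([d1,-d2],1),o2-o1,rcond=None)[0]
    a=o1+d1*t[0];b=o2+d2*t[1];return (a+b)/2,np.linalg.norm(a-b)
def proj(c,X):
    r=R.from_euler("xyz",c["rotation"]).as_matrix()
    v=(r.T@(np.array(X)-c["xyz"]))*[1,-1,-1];q=c["K"]@v;return q[:2]/q[2]
def mask(c,col,box):
    h=cv2.cvtColor(c["pixels"],cv2.COLOR_BGR2HSV).astype(int);H,S,V=h[...,0],h[...,1],h[...,2]
    m={"red":((H<7)|(H>173))&(S>170)&(V>90),"blue":(H>100)&(H<125)&(S>150)&(V>60),"wood":(H>7)&(H<20)&(S>90)&(V>60),
       "black":(V<45)}[col]
    x0,y0,x1,y1=box;o=np.zeros(m.shape,np.uint8);o[y0:y1,x0:x1]=m[y0:y1,x0:x1]
    return o
def ends(m):
    n,l,st,_=cv2.connectedComponentsWithStats(m);k=1+st[1:,4].argmax()
    p=np.argwhere(l==k)[:,::-1].astype(float);c=p.mean(0)
    a=np.linalg.svd(p-c,full_matrices=False)[2][0];a*=np.sign(a[1]);t=(p-c)@a
    return c+a*t.min(),c+a*t.max(),c,len(p)
E
python3 - <<'E'
from h import *
d=pickle.load(open("d0.pkl","rb"));s,e=d["scene"],d["side"]
for col,b1,b2 in(("red",(295,160,325,192),(290,168,308,192)),("blue",(250,150,295,225),(260,160,285,225)),("black",(248,148,268,162),(268,154,282,165))):
    E1=ends(mask(s,col,b1));E2=ends(mask(e,col,b2));print(col,[x.round(1).tolist() for x in E1[:3]],E1[3],[x.round(1).tolist() for x in E2[:3]],E2[3])
    for i in range(3):
        X,g=tri(s,E1[i],e,E2[i]);print("  ",X.round(1),round(g,1))
for c,b in((s,(215,240,310,300)),(e,(200,245,295,300))):
    m=mask(c,"wood",b);m=cv2.morphologyEx(m,cv2.MORPH_CLOSE,np.ones((9,9)))
    cs=max(cv2.findContours(m,0,2)[0],key=cv2.contourArea);h=cv2.convexHull(cs)
    a=cv2.approxPolyDP(h,4,True)[:,0];print("base");[print("  ",p,onz(c,p,12)[:2].round(),onz(c,p,0)[:2].round()) for p in a]
big=[]
for c,sc in((s,(215,130,325,310)),(e,(190,140,320,310))):
    x0,y0,x1,y1=sc;big.append(cv2.resize(c["pixels"][y0:y1,x0:x1],(390,600) if 0 else None,fx=3.2,fy=3.2,interpolation=cv2.INTER_CUBIC))
H=max(b.shape[0] for b in big);big=[cv2.copyMakeBorder(b,0,H-b.shape[0],0,0,0) for b in big];o=np.hstack(big);print(o.shape);cv2.imwrite("pics/z0.png",o)
E
```

```text
red [[302.4, 165.7], [312.5, 181.0], [307.5, 173.4]] 78 [[301.8, 171.9], [296.6, 185.6], [299.3, 178.5]] 68
   [556.6 -23.1 242.4] 2.9
   [526.5 -78.6 241.7] 0.6
   [541.1 -51.8 242.3] 1.6
blue [[258.5, 157.2], [278.7, 208.7], [268.3, 182.3]] 214 [[274.7, 162.0], [269.0, 211.2], [271.9, 186.3]] 197
   [533.   90.  226.5] 1.2
   [487.  -16.8 161.3] 1.0
   [510.5  37.6 192.5] 0.6
black [[260.7, 154.2], [254.7, 156.2], [257.7, 155.2]] 24 [[271.9, 159.2], [278.3, 161.2], [275.0, 160.1]] 29
   [522.8  71.9 243.5] 4.1
   [548.8 119.  213.2] 7.0
   [535.2  94.8 228.9] 1.3
base
   [284 251] [514.  -2.] [523.   8.]
   [296 280] [463. -89.] [471. -81.]
   [237 294] [344. -25.] [351. -15.]
   [226 258] [404.  81.] [412.  91.]
base
   [210 282] [350. -18.] [352.  -2.]
   [225 254] [401.  80.] [404.  98.]
   [283 260] [526.  11.] [531.  28.]
   [273 293] [469. -96.] [473. -82.]
   [214 287] [355. -37.] [357. -22.]
(576, 768, 3)
```

View pics/z0.png

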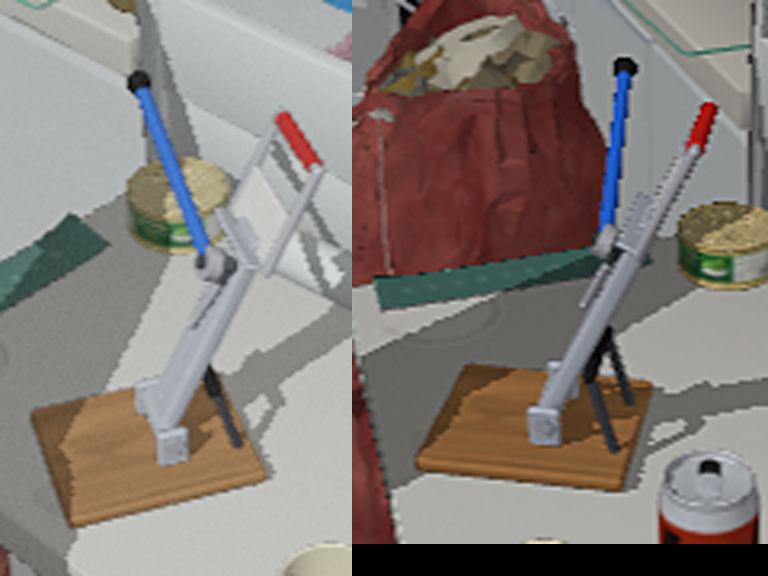

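Rail centre is about (541,-52,242): height 241.6 expected, length 63 mm. The tip (535,95,229) matches the model, so the base is at about (451,-3) with yaw -0.50. I'll raise the arm and turn it so that tool x is along base y and tool y along base x, with the fingers closed.

{"op": "servo_tool", "data": {
  "series": [
    [[0,0,6.7,0,0,-0.008,0],[0,0,6.7,0,0,-0.008,0],[0,0,6.7,0,0,-0.008,0],[0,0,6.7,0,0,-0.008,0],[0,0,6.7,0,0,-0.008,0],[0,0,6.7,0,0,-0.008,0],[0,0,6.7,0,0,-0.008,0],[0,0,6.7,0,0,-0.008,0],[0,0,6.7,0,0,-0.008,0],[0,0,6.7,0,0,-0.008,0],[0,0,6.7,0,0,-0.008,0],[0,0,6.7,0,0,-0.008,0],[0,0,6.7,0,0,-0.008,0],[0,0,6.7,0,0,-0.008,0],[0,0,6.7,0,0,-0.008,0],[0,0,0,0,0,0,0]]
  ]
}}

```text
time_s: 1.43
position: [197.1, 593.5, 352.4]
eef_rot: [-3.141, -0.002, 1.062]
wrist_force: [-0.2, -0.8, 0.1]
width: -0.1
grip_force: 0.0
```

```bash
cat > go.py <<'E'
import sys,numpy as np
from scipy.spatial.transform import Rotation as R
from cell import *
s=get_state();O=np.array([450.8,-3.5,0]);Y=-0.50
B=R.from_euler("z",Y)
T=R.from_euler("xyz",s["eef_rot"]);p=np.array(s["position"])
print("t",s["time_s"],"p",p.round(1),"rpy",np.round(s["eef_rot"],3),"base",B.inv().apply(p-O).round(1),"F",np.round(s["wrist_force"],1),"q",np.round(s["qpos"],2),s["width"],s["grip_force"])
for a in sys.argv[1:]:
    g=B.apply(eval(a))+O;print(a,"world",g.round(1),"tool shift mm",T.inv().apply(g-p).round(1))
# desired: tool yaw
print("turn deg about tool",np.degrees((T.inv()*R.from_euler("xyz",[np.pi,0,np.pi/2+Y])).as_rotvec()).round(2))
E
python3 go.py "[30,105,330]" "[3,105,245]"
```

```text
t 1.4333 p [197.1 593.5 352.4] rpy [-3.141e+00 -2.000e-03  1.062e+00] base [-508.8  402.3  352.4] F [-0.2 -0.8  0.1] q [-1.4   0.45  0.19  1.28 -0.08  1.42 -1.72] -0.06733805570549152 0.0
[30,105,330] world [527.5  74.3 330. ] tool shift mm [-292.4  541.5   21.8]
[3,105,245] world [503.8  87.2 245. ] tool shift mm [-292.8  514.6  106.8]
turn deg about tool [-0.01 -0.09 -0.52]
```

{"op": "servo_tool", "data": {
  "series": [
    [[0,0,0,-0.018,0.034,0,0],[0,0,0,-0.018,0.034,0,0],[0,0,0,-0.018,0.034,0,0],[0,0,0,-0.018,0.034,0,0],[0,0,0,-0.018,0.034,0,0],[0,0,0,-0.018,0.034,0,0],[0,0,0,-0.018,0.034,0,0],[0,0,0,-0.018,0.034,0,0],[0,0,0,-0.018,0.034,0,0],[0,0,0,-0.018,0.034,0,0],[0,0,0,-0.018,0.034,0,0],[0,0,0,-0.018,0.034,0,0],[0,0,0,-0.018,0.034,0,0],[0,0,0,-0.018,0.034,0,0],[0,0,0,-0.018,0.034,0,0],[0,0,0,-0.018,0.03,0,0],[0,0,0,0,0,0,0],[0,0,0,0,0,0,0]]
  ]
}}

```text
time_s: 2.93
position: [531.2, 77.7, 350.4]
eef_rot: [-3.141, 0.002, 1.065]
wrist_force: [-0.7, 1.0, -0.8]
width: 0.3
grip_force: 0.0
```

```bash
python3 go.py "[31,105,240]"; python3 - <<'E'
from cell import *
import cv2,pickle
from h import *
s=capture("scene");e=capture("side");pickle.dump({"scene":s,"side":e},open("d1.pkl","wb"))
o=np.hstack([cv2.resize(c["pixels"][60:310,180:350],None,fx=2.3,fy=2.3) for c in(s,e)]);cv2.imwrite("pics/z1.png",o);print(o.shape)
E
```

```text
t 2.9333 p [531.2  77.7 350.4] rpy [-3.141e+00  2.000e-03  1.065e+00] base [ 31.6 109.8 350.4] F [-0.7  1.  -0.8] q [-0.5   0.31  0.45  1.52 -0.14  1.34 -0.55] 0.2986950817522596 0.0
[31,105,240] world [528.3  73.8 240. ] tool shift mm [ -4.6  -0.5 110.4]
turn deg about tool [-0.02  0.09 -0.31]
(575, 782, 3)
```

View pics/z1.png

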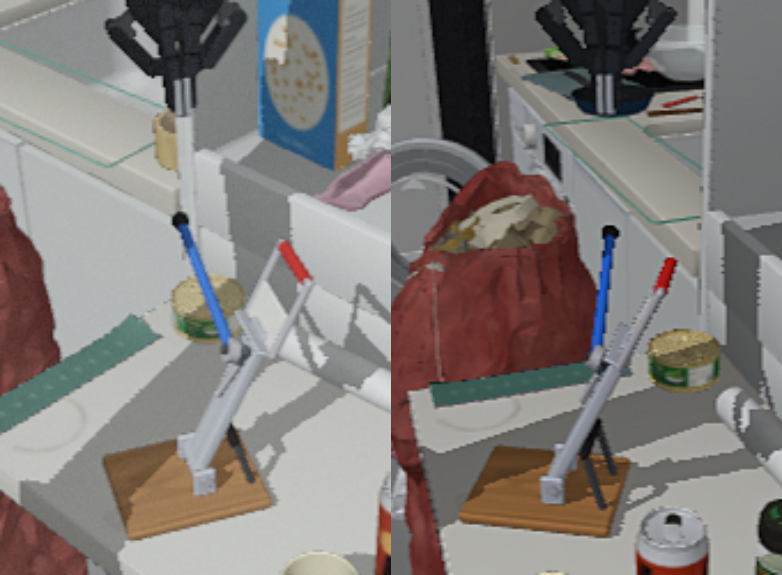

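The closed fingers are directly above the kickstand's outer end and everything else is clear. Next I lower to just over the rod, then push along the frame's down direction.

{"op": "servo_tool", "data": {
  "series": [
    [[0,0,0,-0.005,0,0.03,0],[0,0,0,0,0,0.03,0],[0,0,0,0,0,0.03,0],[0,0,0,0,0,0.03,0],[0,0,0,0,-0.002,0.006,0],[0,0,0,0,-0.003,0.006,0],[0,0,0,0,-0.003,0.006,0],[0,0,0,0,-0.003,0.006,0],[0,0,0,0,-0.003,0.006,0],[0,0,0,0,-0.003,0.006,0],[0,0,0,0,-0.003,0.006,0],[0,0,0,0,0,0,0]]
  ]
}}

```text
time_s: 4.03
position: [509.8, 85.8, 188.3]
eef_rot: [-3.14, 0.001, 1.067]
wrist_force: [-1.0, 1.4, 1.1]
width: -0.3
grip_force: 0.5
```

```bash
python3 go.py "[-25,105,113]" "[-34,105,101]"; python3 - <<'E'
from cell import *
import cv2
from h import *
s=capture("scene");e=capture("side")
o=np.hstack([cv2.resize(c["pixels"][60:310,180:350],None,fx=2.3,fy=2.3) for c in(s,e)]);cv2.imwrite("pics/z2.png",o)
E
```

```text
t 4.0333 p [509.8  85.8 188.3] rpy [-3.140e+00  1.000e-03  1.067e+00] base [  9.  106.7 188.3] F [-1.   1.4  1.1] q [-0.5   0.41  0.41  1.85 -0.2   0.93 -0.5 ] -0.2716297320760922 0.5134064890444279
[-25,105,113] world [479.2 100.6 113. ] tool shift mm [ -1.7 -33.8  75.4]
[-34,105,101] world [471.3 104.9 101. ] tool shift mm [ -1.8 -42.8  87.4]
turn deg about tool [-0.08  0.05 -0.2 ]
```

View pics/z2.png

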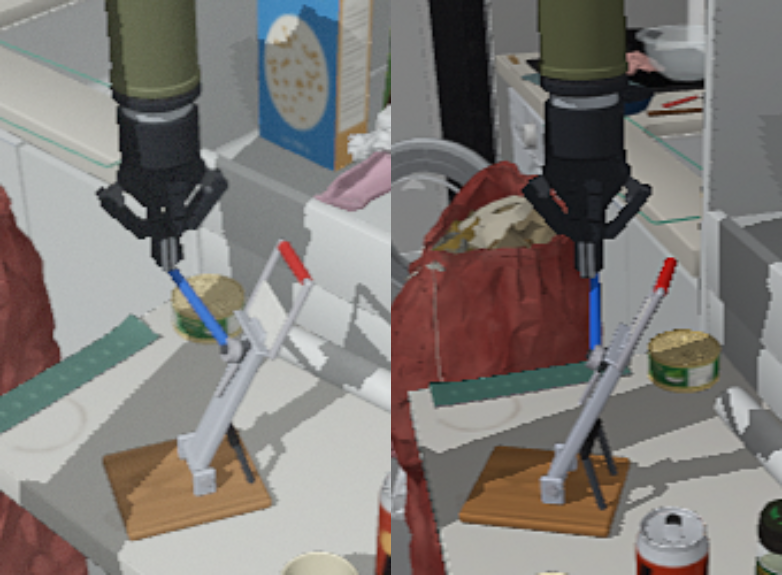

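The kickstand is moving down under the fingers, which are a few mm towards -x of the rod. I correct that and continue past centre.

{"op": "servo_tool", "data": {
  "series": [
    [[0,0,0,0,0.003,0.006,0],[0,0,0,0,0.001,0.006,0],[0,0,0,0,-0.003,0.006,0],[0,0,0,0,-0.003,0.006,0],[0,0,0,0,-0.003,0.006,0],[0,0,0,0,-0.004,0.006,0],[0,0,0,0,-0.004,0.006,0],[0,0,0,0,-0.004,0.006,0],[0,0,0,0,-0.004,0.006,0],[0,0,0,0,-0.004,0.006,0],[0,0,0,0,-0.004,0.006,0],[0,0,0,0,-0.004,0.006,0],[0,0,0,0,-0.004,0.006,0],[0,0,0,0,-0.004,0.006,0],[0,0,0,0,0,0,0],[0,0,0,0,0,0,0]]
  ]
}}

```text
time_s: 5.47
position: [474.7, 105.2, 105.0]
eef_rot: [-3.141, 0.001, 1.067]
wrist_force: [0.0, -0.5, -0.5]
width: 0.2
grip_force: 0.0
```

```bash
python3 go.py "[-34,105,101]"; python3 - <<'E'
from cell import *
import cv2
from h import *
s=capture("scene");e=capture("side")
o=np.hstack([cv2.resize(c["pixels"][60:310,180:350],None,fx=2.3,fy=2.3) for c in(s,e)]);cv2.imwrite("pics/z3.png",o)
E
```

```text
t 5.4667 p [474.7 105.2 105. ] rpy [-3.141e+00  1.000e-03  1.067e+00] base [-31.2 106.9 105. ] F [ 0.  -0.5 -0.5] q [-0.52  0.47  0.37  2.03 -0.26  0.68 -0.49] 0.17186763037515773 0.0
[-34,105,101] world [471.3 104.9 101. ] tool shift mm [-1.9 -2.8  4. ]
turn deg about tool [-0.03  0.03 -0.22]
```

View pics/z3.png

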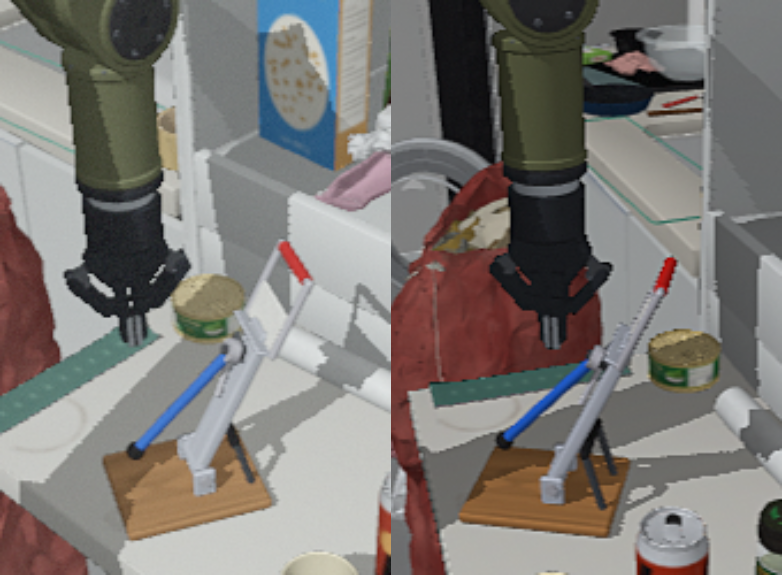

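The kickstand has snapped fully down along the post and the frame still leans back. Next I rise, open, and move over the rail.

{"op": "servo_tool", "data": {
  "series": [
    [[0,0,0,0,0,-0.034,0.06],[0,0,0,0,0,-0.034,0.06],[0,0,0,0,0,-0.034,0.06],[0,0,0,0,0,-0.034,0.06],[0,0,0,0,0,-0.034,0.06],[0,0,0,0,0,-0.034,0.06],[0,0,0,0,0,-0.034,0.06],[0,0,0,-0.021,0.027,0,0.06],[0,0,0,-0.021,0.027,0,0.06],[0,0,0,-0.021,0.027,0,0.06],[0,0,0,-0.021,0.027,0,0.06],[0,0,0,-0.022,0.025,0,0.06],[0,0,0,0,0,0,0.06],[0,0,0,0,0,0,0.06]]
  ]
}}

```text
time_s: 6.73
position: [540.4, -54.5, 343.5]
eef_rot: [3.141, 0.001, 1.062]
wrist_force: [0.1, 0.2, -0.5]
width: 60.1
grip_force: 0.0
```

```bash
python3 go.py "[102.2,0,290]" "[102.2,0,223]"; python3 - <<'E'
from cell import *
import cv2
from h import *
s=capture("scene");e=capture("side");w=capture("wrist")
E1=ends(mask(s,"red",(285,155,330,195)));E2=ends(mask(e,"red",(285,165,312,195)))
for i in range(3):print(tri(s,E1[i],e,E2[i]),E1[3],E2[3])
# wrist: red rail on z=242
m=mask(w,"red",(0,0,560,420));E3=ends(m);print(E3)
for i in range(3):print(onz(w,E3[i],242).round(1))
cv2.imwrite("pics/w4.png",w["pixels"])
E
```

```text
t 6.7333 p [540.4 -54.5 343.5] rpy [3.141e+00 1.000e-03 1.062e+00] base [103.1  -1.8 343.5] F [ 0.1  0.2 -0.5] q [-0.31  0.34  0.53  1.52 -0.17  1.33 -0.27] 60.13661433683193 0.0
[102.2,0,290] world [540.5 -52.5 290. ] tool shift mm [ 1.8 -0.9 53.5]
[102.2,0,223] world [540.5 -52.5 223. ] tool shift mm [  1.9  -1.  120.5]
turn deg about tool [ 0.04  0.05 -0.51]
(array([556.45178952, -23.58174112, 242.72825561]), np.float64(2.5992118775982833)) 77 68
(array([527.75491585, -75.64241036, 240.61208027]), np.float64(1.3784013097068857)) 77 68
(array([541.63089541, -50.62167286, 241.95174109]), np.float64(1.1328106208950839)) 77 68
(array([279.3242788 , 176.90820725]), array([280.56819092, 249.0591658 ]), array([279.94610092, 212.97591743]), 872)
[554.  -28.9 242. ]
[525.4 -83.  242. ]
[540.1 -55.1 242. ]
```

View pics/w4.png

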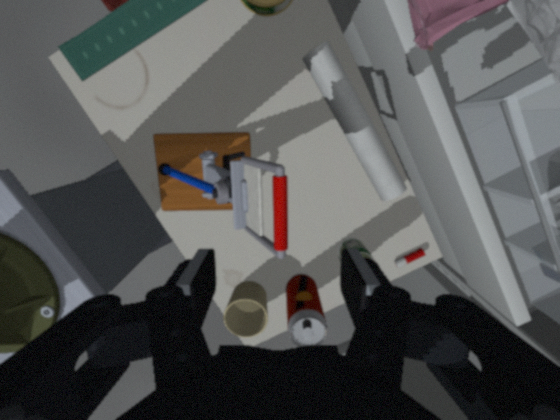

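The wrist view shows the rail at (280,213), upright in the image and centred between the fingers at (540,-55). The TCP is within 2 mm of it. Descend and grip.

{"op": "servo_tool", "data": {
  "series": [
    [[0,0,0,0,0,0.024,0.06],[0,0,0,0,0,0.024,0.06],[0,0,0,0,0,0.024,0.06],[0,0,0,0,0,0.024,0.06],[0,0,0,0,0,0.024,0.06],[0,0,0,0,0,0,0.06],[0,0,0,0,0,0,0.06],[0,0,0,0,0,0,0.03],[0,0,0,0,0,0,0],[0,0,0,0,0,0,0],[0,0,0,0,0,0,0],[0,0,0,0,0,0,0],[0,0,0,0,0,0,0],[0,0,0,0,0,0,0],[0,0,0,0,0,0,0]]
  ]
}}

```text
time_s: 8.13
position: [541.5, -52.2, 224.2]
eef_rot: [3.139, -0.001, 1.067]
wrist_force: [3.0, -0.3, 5.3]
width: 10.0
grip_force: 58.6
```

```bash
python3 go.py "[0,0,246.3]"
```

```text
t 8.1333 p [541.5 -52.2 224.2] rpy [ 3.139e+00 -1.000e-03  1.067e+00] base [102.9   0.7 224.2] F [ 3.  -0.3  5.3] q [-0.29  0.42  0.5   1.74 -0.23  1.04 -0.21] 10.027471687949859 58.63902390003204
[0,0,246.3] world [450.8  -3.5 246.3] tool shift mm [  -1.1 -102.9  -22.4]
turn deg about tool [ 0.16 -0.06 -0.23]
```

The rail is gripped at 58 N. Now I bring the frame forward along the 235 mm arc.

{"op": "servo_tool", "data": {
  "series": [
    [[0,0,0,0,-0.0053,-0.0024,0],[0,0,0,0,-0.0053,-0.0024,0],[0,0,0,0,-0.0055,-0.0022,0],[0,0,0,0,-0.0055,-0.0021,0],[0,0,0,0,-0.0056,-0.0019,0],[0,0,0,0,-0.0056,-0.0019,0],[0,0,0,0,-0.0056,-0.0016,0],[0,0,0,0,-0.0057,-0.0016,0],[0,0,0,0,-0.0057,-0.0013,0],[0,0,0,0,-0.0057,-0.0013,0],[0,0,0,0,-0.0058,-0.001,0],[0,0,0,0,-0.0058,-0.001,0],[0,0,0,0,-0.0058,-0.0007,0],[0,0,0,0,-0.0058,-0.0007,0],[0,0,0,0,-0.0059,-0.0005,0],[0,0,0,0,-0.0059,-0.0004,0],[0,0,0,0,-0.0058,-0.0002,0],[0,0,0,0,-0.0058,-0.0001,0],[0,0,0,0,0,0,0],[0,0,0,0,0,0,0]]
  ]
}}

```text
time_s: 9.8
position: [450.7, -4.1, 247.7]
eef_rot: [3.14, 0.001, 1.066]
wrist_force: [-2.3, -5.1, 11.2]
width: 10.1
grip_force: 59.4
```

{"op": "servo_tool", "data": {
  "series": [
    [[0,0,0,0,0,0,0],[0,0,0,0,0,0,0],[0,0,0,0,0,0,0],[0,0,0,0,0,0,0],[0,0,0,0,0,0,0],[0,0,0,0,0,0,0],[0,0,0,0,0,0,0],[0,0,0,0,0,0,0]]
  ]
}}

```text
time_s: 10.47
position: [451.1, -4.4, 247.7]
eef_rot: [3.14, 0.001, 1.065]
wrist_force: [-2.7, -4.5, 12.3]
width: 10.0
grip_force: 59.5
```

```bash
python3 go.py "[0,0,246.3]"; python3 - <<'E'
from cell import *
import cv2
from h import *
s=capture("scene");e=capture("side")
o=np.hstack([cv2.resize(c["pixels"][80:370,190:400],None,fx=1.9,fy=1.9) for c in(s,e)]);cv2.imwrite("pics/z5.png",o)
E
```

```text
t 10.4667 p [451.1  -4.4 247.7] rpy [3.140e+00 1.000e-03 1.065e+00] base [  0.6  -0.6 247.7] F [-2.7 -4.5 12.3] q [-0.45  0.25  0.52  1.91 -0.14  1.02 -0.38] 9.963123503431417 59.48279321193695
[0,0,246.3] world [450.8  -3.5 246.3] tool shift mm [ 0.6 -0.7  1.4]
turn deg about tool [ 0.11  0.04 -0.31]
```

View pics/z5.png

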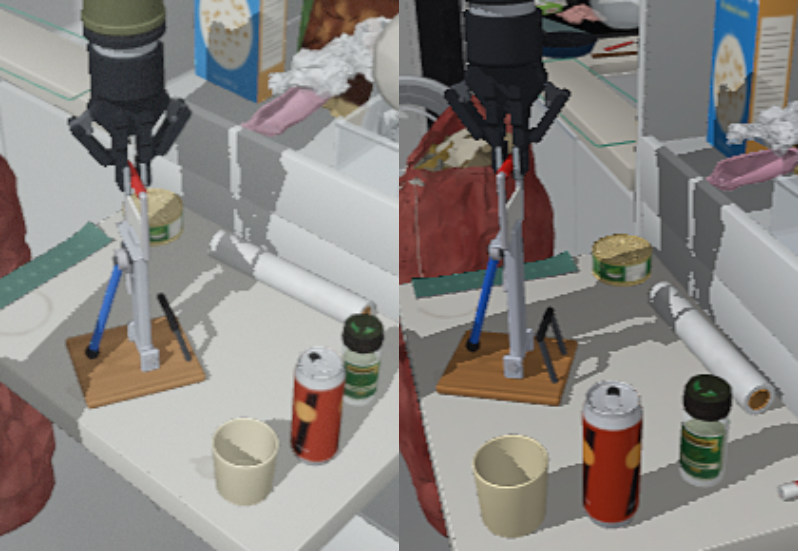

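The frame stands upright with the kickstand down, the rail gripped at 59 N, and the bystanders where they were. It has held still for more than 0.6 s, so I hand it in.

```bash
python3 -c "
from cell import *
print(sign_off())"
```

```text
the job is handed in; nothing more can be done
None
```

The job is handed in: the kickstand snapped fully down, the frame is upright by my measurements and held by its rail at about 59 N, and the jar, cup, can and tin were left untouched; the hand-in returned no verdict.

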